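# Switch on and tare the kitchen scale

## Robot

A 7-joint arm with a two-finger parallel gripper is mounted at the origin on a cart in front of the work surface, level with it; the furniture and walls round the work are solid. World frame = base frame: x ahead of the robot, y to its left, z up, the work surface at z = 0. Lengths are in m, angles in rad, forces in N, time in s.
With the tool pointing down it reaches from about 0.425 to 0.925 m from the base axis. Payload 6.8 kg.
Tool frame: the origin (TCP) lies at the very end of the fingers, on their centre line; the grasp point (between the pads) lies bot.grip_point_offset behind it (bot.grip_point_offset is the distance from the TCP to the grasp point, in m); z points along the fingers, y is the line along which they close (so a half turn about z gives the same grasp; the last joint's range is limited). The gripper opens to 85 mm and grips with 20 to 120 N. Pads are 22 mm wide; open, the fingers measure 114 mm over their backs; the gripper's body (76 mm by 85 mm) begins 54 mm behind the grasp point. The pads swing forward as they close: fully open they stand 13 mm farther back than shut.
Start: joints at [-1.266, 0.477, 0.022, 1.555, -0.011, 1.109, -0.083], TCP at [0.271, 0.618, 0.231] pointing down, gripper open.
Joint ranges: [-2.96, 2.96], [-0.34, 2.1], [-1.41, 1.46], [0.24, 2.44], [-1.37, 4.51], [0.17, 1.92], [-2.96, 2.96]. Speed limits (rad/s): [2.39, 2.39, 3.14, 3.14, 3.14, 3.14, 3.14].

## Interface

Orientations are given as a unit quaternion [w, x, y, z].
In Python, from station import bot, imaging gives the robot as it stands. The module is installed in compiled form; this text tells all that it offers.
- The arm moves only by the tool carry_out, never from a script. Its argument "targets" is one flat list of numbers, 5 for each row, row after row: the closure in counts, from 0 (fully open) to 255 (shut), then the shift along the world's x, y, z in mm, then the turn about the world's z in degrees. A call has 1 to 20 rows; each row shifts and turns the commanded pose from where the row before left it; what a row does not reach is not made up. A row lasts 1/10 s, in which the tool goes at most 50 mm and 8.59 degrees, less where a joint would pass 70% of its speed; a pose out of reach is approached as far as the arm can. A call is refused whole if a number of a shift passes 50 or a number of a turn 8.59, either way. A call with a gripper value outside its range is refused whole. The fingers move at their own pace and stop on an object; "newtons" is the grip in N (left out, the last holds). Time passes only in rows, so rows that do not move let the fingers close. It gives the time, the measured TCP pose, the force, the opening and the grip force at its end, in the units of the state.
- bot.get_obs(): the state, without advancing time (a new reading comes with each control period).
- imaging.read_camera(name): name is "side" or "top" or "wrist"; returns a dict with "frame" (420x560x3 uint8, red, green, blue), "fov_y" (degrees; the focal length in pixels is half the picture's height over the tangent of half this angle, whatever the lens; pixels are square), "cx", "cy" (the principal point, pixels), "pose" (4x4, takes a point from camera to world coordinates); the wrist camera has in their place "tool_from_camera" (4x4, takes a point from camera to tool coordinates, whose origin is the TCP and whose axes are the flange's). Camera axes: x right, y up, looking along -z (the intrinsics and any distortion apply to the point x, -y, -z); pixel columns grow to the right and rows downward; lengths in m; the calibration is good to about 2 mm. The wrist camera is an equidistant fisheye: a pixel r from the principal point sees the ray r / f radians off the axis. A picture is of the moment at which its call begins: read the wrist's pose just before it. There is no depth.
- bot.hand_in(): hands the job in; it is judged then, once.
The state is a dict: "t": time; "q": joint angles; "joint_vel": joint speeds; "joint_torque": joint torques, N m; "eef_pos": TCP position; "tool_rot": TCP orientation; "contact_force": force on the tool from outside, world axes, zero at the start; "torque": the same for the moment, N m; "gripper_width": opening from 0.0 (shut) to 1.0 (fully open); "grasp_force": force on a finger pad.
Only numpy, scipy, OpenCV 4.12 (cv2) and the standard library are available. Lean on these libraries where they do the work, as an engineer would, in place of code of your own. Each camera call takes 0.05 s, during which the arm holds its last target. There are 200 camera calls.

## Task

The empty bowl stands on the kitchen scale, ready for weighing: switch the scale on by pushing down the far half of the green rocker until it tips over, then push the blue key all the way down so that it stays down, and last press the orange key all the way down, keep it down for a good second to zero the bowl, and let it come up again. Keep to that order and only press: do not press the grey key, leave the bowl standing where it is on the scale, and do not lift or shift the salt shaker, the teaspoon or the flour jar.

Things in the scene. Friction and masses are not known exactly. Their poses are not given: they have to be found in the camera images.
- scale: White kitchen scale, fixed, 235 mm deep (x), 250 wide (y). Origin on the worktop under its middle; x points from its key deck to its pan (away from the robot), y left. Deck (front) 42 mm high; four controls in a row on it at x = -83 mm, y = 81, 27, -27, -81 mm; which stands at which place varies. Behind it a flat dark display, then the steel pan (144 mm across, 38 high, centre x = 46 mm, y = 0).
- rocker_press (a point): Point to push: top of the green rocker's far half (away from the robot), 16 mm past the pivot; moves with it, about 5 mm down. Rocker 49 mm long (scale's x), 23 wide. Off: near half level, 9 mm above the deck, far half slopes up 0.30 rad to 16 mm at its end. On: far half level, 9 mm above the deck, near half slopes up.
- rocker (a joint): Green rocker's angle, rad: 0 = off (it may start at up to 0.03), 0.30 = fully on, end stop. Stiff, about 3 N at the point to push; it stays where it is left.
- blue_top (a point): Centre of the top of the blue round key, 25 mm across; moves with the key. 11 mm above the deck when up, 5 mm when fully down.
- blue_key (a joint): Travel of the blue key downward, m: 0 = up, 0.006 = fully down, end stop. It slides against about 3 N of friction and stays where it is left.
- orange_top (a point): Centre of the top of the orange round key, 25 mm across; moves with the key. 11 mm above the deck when up, 5 mm when fully down.
- orange_key (a joint): Travel of the orange key downward, m: 0 = up, 0.006 = fully down, end stop. A spring pushes it up: 1.8 N at the start of travel, 4.5 N fully down.
- grey_top (a point): Centre of the top of the grey round key, 25 mm across, same heights as the others. Not to be pressed.
- grey_key (a joint): Travel of the grey key downward, m: 0 = up, 0.006 = fully down; sprung like the orange one. Must stay up.
- bowl: Empty cream bowl, 116 mm across, 52 mm high, loose on the pan of the scale, its rim 90 mm above the worktop. Origin under the centre of its foot, z up.
- salt_shaker: Salt shaker with grey cap, 44 mm across, 90 mm high, loose on the worktop to the left of the scale. Origin at the centre of its underside.
- teaspoon: Steel teaspoon, 138 mm long, 12 mm high, lying loose on the worktop to the right of the scale. Origin at the centre of its underside.
- flour_jar: Glass clip-lid jar with flour, 82 mm across, 116 mm high, loose on the worktop, to the right of the scale and the teaspoon. Origin at the centre of its underside.
Not all that is in view belongs to the job. Of the things that look like the bowl, the smallest one is meant.

How it is judged:
By the outcome, as a careful person would: the job done as asked, in the order asked, and still so for the second after the job is handed in, with the robot touching nothing.
It also fails if it takes over 40 s, if anything falls off the work surface, if the arm or the gripper's body presses on something with over 40 N, if the wrist force passes 120 N, or if a joint passes its speed limit or range.

## Working session

There is one attempt and no reset: what is moved stays moved. The work goes in short steps, Python scripts to look and compute and a tool call to move; the robot and the scene stay as the last step left them, time stands still between calls to the robot, and variables do not carry over. Pictures are saved under pics/ and viewed, at most 10 in all, crops included, and the job is handed in when it is done.

Besides the shell and the picture viewer there is one more tool, called after "Call:" as name(argument=value, ...) on one line, values as JSON. carry_out: Moves the arm, as the interface text tells. Its arguments: {"type":"object","properties":{"targets":{"type":"array","items":{"type":"number"}},"newtons":{"type":"number"}},"required":["targets"]}

```bash
mkdir -p pics; python3 - <<'E'
from station import bot, imaging
import cv2, numpy as np
o=bot.get_obs()
print({k:np.round(v,3) for k,v in o.items()}, bot.grip_point_offset)
for n in("top","side"):
    c=imaging.read_camera(n); cv2.imwrite(f"pics/{n}0.png",c["frame"][:,:,::-1])
    print(n,c["fov_y"],c["cx"],c["cy"],np.round(c["pose"],4).tolist(),[k for k in c])
c=imaging.read_camera("wrist"); print(c["fov_y"],c["cx"],c["cy"],np.round(c["tool_from_camera"],3).tolist())
E
```

```text
{'t': np.float64(0.0), 'q': array([-1.266,  0.478,  0.022,  1.556, -0.011,  1.109, -0.083]), 'joint_vel': array([-0.001, -0.001,  0.001,  0.   , -0.001, -0.   , -0.   ]), 'joint_torque': array([ 0.0000e+00, -5.9645e+01,  1.6080e+00, -2.8120e+01,  1.3000e-02,
        9.0000e-03,  0.0000e+00]), 'eef_pos': array([0.271, 0.618, 0.23 ]), 'tool_rot': array([-0.   ,  0.205,  0.979, -0.001]), 'contact_force': array([-0.491,  0.208, -0.584]), 'torque': array([0.007, 0.046, 0.01 ]), 'grasp_force': np.float64(0.0), 'gripper_width': np.float64(1.001)} 0.0187
top 56.61161985072386 274.2018778580672 214.02257603630616 [[0.0064, 0.9876, -0.1568, 0.3223], [-1.0, 0.006, -0.0032, -0.0969], [-0.0023, 0.1568, 0.9876, 1.0196], [0.0, 0.0, 0.0, 1.0]] ['frame', 'fov_y', 'cx', 'cy', 'pose']
side 56.8853754289472 279.55231502036753 211.8352230155587 [[-0.9985, 0.0355, -0.0424, 0.4589], [-0.0551, -0.5845, 0.8095, 0.7616], [0.0039, 0.8106, 0.5856, 0.7018], [0.0, 0.0, 0.0, 1.0]] ['frame', 'fov_y', 'cx', 'cy', 'pose']
65.70646984690485 279.08061415820646 215.01660066036584 [[0.0, 0.952, 0.305, 0.079], [1.0, -0.0, -0.0, -0.0], [-0.0, 0.305, -0.952, -0.142], [0.0, 0.0, 0.0, 1.0]]
```

View pics/top0.png

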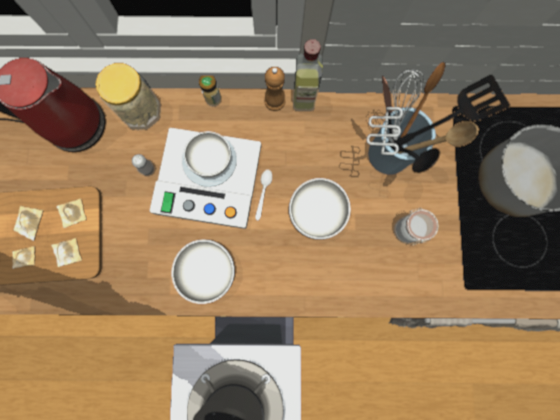

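View pics/side0.png

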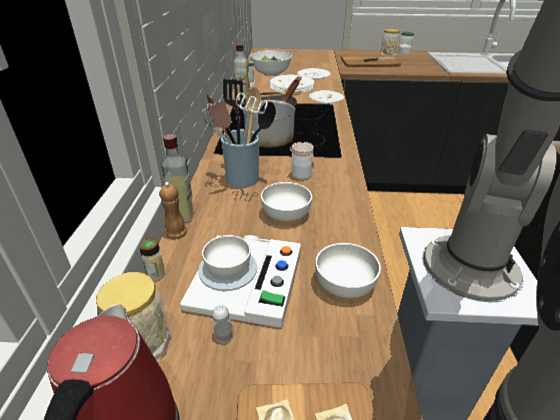

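The top view shows the green rocker at (167,202), then grey (188,205), blue (209,209) and orange (231,212), with the bowl on the pan at (208,155). The side view confirms this. Next I triangulate the keys.

```bash
cat > h.py <<'E'
from station import bot, imaging
import cv2, numpy as np
from scipy.spatial.transform import Rotation as R
def cam(n):
    if n=="wrist":
        o=bot.get_obs()
        q=o["tool_rot"]; T=np.eye(4); T[:3,:3]=R.from_quat(np.r_[q[1:],q[0]]).as_matrix(); T[:3,3]=o["eef_pos"]
    c=imaging.read_camera(n)
    if n=="wrist": c["pose"]=T@c["tool_from_camera"]
    c["fish"]=n=="wrist"; c["f"]=210/np.tan(np.radians(c["fov_y"]/2)); return c
def ray(c,u,v):
    x,y=(u-c["cx"])/c["f"],(v-c["cy"])/c["f"]
    if c["fish"]:
        r=np.hypot(x,y)+1e-12; d=np.array([x/r*np.sin(r),-y/r*np.sin(r),-np.cos(r)])
    else: d=np.array([x,-y,-1.])
    d=c["pose"][:3,:3]@d; return c["pose"][:3,3],d/np.linalg.norm(d)
def onplane(c,u,v,z):
    p,d=ray(c,u,v); return p+d*(z-p[2])/d[2]
def tri(rs):
    A=sum(np.eye(3)-np.outer(d,d) for p,d in rs); b=sum((np.eye(3)-np.outer(d,d))@p for p,d in rs)
    return np.linalg.solve(A,b)
HUE={"green":(50,85),"blue":(105,130),"orange":(5,18)}
def blobs(c,box):
    x0,y0,x1,y1=box; h=cv2.cvtColor(c["frame"],cv2.COLOR_RGB2HSV); out={}
    for k,(a,b) in HUE.items():
        m=cv2.inRange(h,(a,170 if k=="orange" else 130,50),(b,255,255)); z=np.zeros_like(m); z[y0:y1,x0:x1]=m[y0:y1,x0:x1]
        n,l,s,ce=cv2.connectedComponentsWithStats(z)
        if n>1:
            i=1+np.argmax(s[1:,4]); out[k]=(ce[i],s[i])
    return out
E
python3 - <<'E'
from h import *
t,s=cam("top"),cam("side")
bt=blobs(t,(150,180,250,230)); bs=blobs(s,(240,235,305,310))
for k in bt:
    print(k,bt[k],bs.get(k)); 
    print(np.round(onplane(t,*bt[k][0],.052),4),np.round(onplane(s,*bs[k][0],.052),4),np.round(tri([ray(t,*bt[k][0]),ray(s,*bs[k][0])]),4))
E
```

```text
green (array([167.24528302, 202.05660377]), array([162, 193,  11,  19, 159], dtype=int32)) (array([271.75      , 297.79591837]), array([261, 291,  23,  14, 196], dtype=int32))
[0.5049 0.1767 0.052 ] [0.5052 0.1854 0.052 ] [0.506  0.1788 0.0446]
blue (array([209.02666667, 208.44      ]), array([205, 204,   9,  10,  75], dtype=int32)) (array([281.44, 264.92]), array([277, 261,  10,   9,  75], dtype=int32))
[0.4891 0.0705 0.052 ] [0.4893 0.0809 0.052 ] [0.4901 0.072  0.0436]
orange (array([229.81818182, 211.39393939]), array([226, 208,   9,   9,  33], dtype=int32)) (array([285.67213115, 250.50819672]), array([281, 247,  10,   8,  61], dtype=int32))
[0.4819 0.018  0.052 ] [0.4814 0.0283 0.052 ] [0.4824 0.019  0.0439]
```

Call:
carry_out(targets=[255,16,-45,0,1.3,255,16,-45,0,1.3,255,16,-45,0,1.3,255,16,-45,0,1.3,255,16,-45,0,1.3,255,16,-45,0,1.3,255,16,-45,0,1.3,255,16,-45,0,1.3,255,16,-45,0,1.3,255,16,-45,0,1.3,255,16,-45,0,1.3,255,16,-45,0,1.0,255,0,0,0,0,255,0,0,0,0,255,0,0,0,0], newtons=40)

```text
t: 1.75
eef_pos: [0.4625, 0.0795, 0.2313]
tool_rot: [-0.0, 0.072, 0.997, 0.0]
contact_force: [-0.0, 0.3, 0.3]
gripper_width: 0.004
grasp_force: 0.0
```

```bash
cat > m.py <<'E'
from h import *
import sys
c=cam("wrist"); o=bot.get_obs(); print(np.round(o["eef_pos"],4),np.round(o["tool_rot"],3),np.round(o["contact_force"],2),o["t"],o["gripper_width"])
cv2.imwrite(f"pics/{sys.argv[1]}.png",c["frame"][:,:,::-1])
for k,(ce,s) in blobs(c,(0,0,560,420)).items(): print(k,np.round(ce,1),s,np.round(onplane(c,*ce,.052),4))
E
python3 m.py w1
```

```text
[0.4624 0.0797 0.2312] [-0.     0.072  0.997  0.   ] [-0.25  0.53 -0.16] 1.8 -0.0028290338690038046
green [376.8 216.7] [366 196  23  43 852] [0.503 0.18  0.052]
blue [276.6 216.9] [266 207  22  21 371] [0.4878 0.0735 0.052 ]
orange [221.9 213.6] [215 207  17  20 177] [0.4759 0.0173 0.052 ]
```

View pics/w1.png

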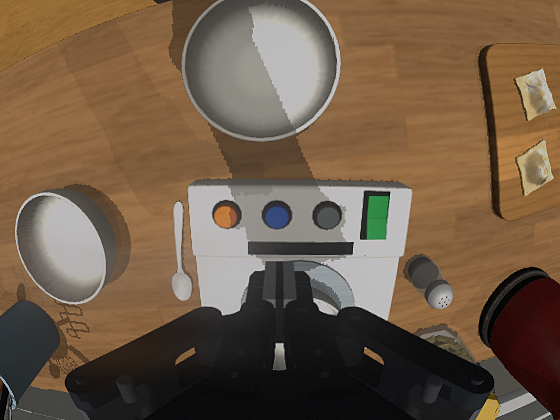

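The wrist view shows orange (226,214), blue (277,216), grey (328,215) and the rocker (377,216), with the rocker's far half towards the bottom of the picture. I move above the rocker's far half and look again from near.

Call:
carry_out(targets=[255,14,24,-28,0,255,14,24,-28,0,255,14,24,-28,0,255,15,24,-27,0,255,0,0,0,0,255,0,0,0,0])

```text
t: 2.4
eef_pos: [0.5188, 0.1757, 0.1194]
tool_rot: [-0.001, 0.071, 0.997, -0.001]
contact_force: [0.2, -0.0, 0.2]
gripper_width: -0.003
grasp_force: 0.0
```

```bash
sed -i 's/170 if k=="orange" else 130/120/' h.py; python3 m.py w2
```

```text
[0.5193 0.1747 0.1204] [-0.     0.072  0.997 -0.   ] [ 0.39  0.21 -0.37] 2.45 0.0004156339816546715
green [282.  191.6] [ 266  176   34   34 1062] [0.491  0.1818 0.052 ]
blue [133.  209.6] [119 194  29  32 726] [0.4878 0.0735 0.052 ]
orange [310.2 155.4] [     0      0    560    417 111385] [0.4695 0.2034 0.052 ]
```

View pics/w2.png

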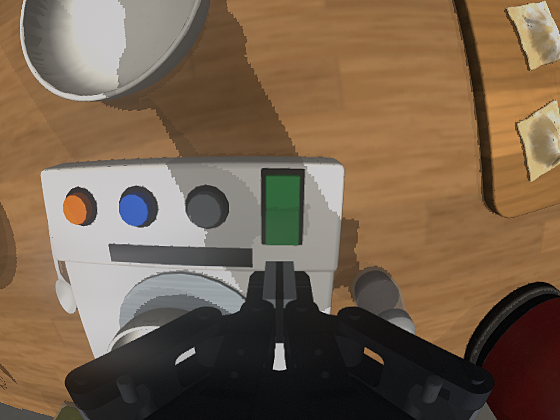

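The near view shows the rocker spanning about columns 265–301 and rows 174–242, blue at (136,208) and orange at (76,207). I refine the positions from this view.

```bash
python3 - <<'E'
from h import *
c=cam("wrist"); h=cv2.cvtColor(c["frame"],cv2.COLOR_RGB2HSV)
def comp(lo,hi,box):
    x0,y0,x1,y1=box; m=cv2.inRange(h,lo,hi)[y0:y1,x0:x1]
    n,l,s,ce=cv2.connectedComponentsWithStats(m); i=1+np.argmax(s[1:,4]); return ce[i]+[x0,y0],s[i]+[x0,y0,0,0,0]
o=comp((3,150,60),(20,255,255),(55,180,105,235)); b=comp((105,120,40),(130,255,255),(110,180,165,235)); g=comp((50,80,20),(85,255,255),(255,160,315,260))
for n,x in zip("obg",(o,b,g)): print(n,x)
O=onplane(c,*o[0],.052);B=onplane(c,*b[0],.052)
x,y,w,hh=g[1][:4]; N=onplane(c,x+w/2,y,.051);F=onplane(c,x+w/2,y+hh,.057)
print(O,B,N,F,(N+F)/2,np.linalg.norm(F-N))
yh=(B-O)[:2];print("spacing",np.linalg.norm(yh),"yaw",np.degrees(np.arctan2(-yh[0],yh[1])))
G=(N+F)[:2]/2;d=G-O[:2];print(np.linalg.norm(d),np.degrees(np.arctan2(-d[0],d[1])))
E
```

```text
o (array([ 75.5588785 , 208.46728972]), array([ 64, 194,  24,  30, 535]))
b (array([134.34357542, 208.50558659]), array([120, 193,  29,  32, 716]))
g (array([283.31377551, 207.32738095]), array([ 267,  173,   35,   71, 2352]))
[0.47964864 0.02024701 0.052     ] [0.48780151 0.0736059  0.052     ] [0.47975678 0.18438573 0.051     ] [0.52736061 0.17762117 0.057     ] [0.50355869 0.18100345 0.054     ] 0.04845496000911792
spacing 0.05397814624744341 yaw -8.687212509196812
0.16252483601652287 -8.459848392474626
```

Call:
carry_out(targets=[255,0.5,3.5,-20,0,255,0,0,-20,0,255,0,0,-20,0,255,0,0,-2,0,255,0,0,-2,0,255,0,0,-2,0,255,0,0,-2,0,255,0,0,-2,0,255,0,0,0,0])

```text
t: 3.4
eef_pos: [0.5216, 0.178, 0.051]
tool_rot: [0.001, 0.073, 0.997, 0.0]
contact_force: [3.0, -1.1, 2.9]
gripper_width: 0.002
grasp_force: 1.8
```

Call:
carry_out(targets=[255,0,0,-1,0,255,0,0,-1,0,255,0,0,-1,0,255,0,0,0,0,255,0,0,0,0])

```text
t: 3.9
eef_pos: [0.5218, 0.1781, 0.0505]
tool_rot: [0.001, 0.073, 0.997, 0.001]
contact_force: [-5.8, -4.6, 32.1]
gripper_width: -0.001
grasp_force: 15.9
```

Call:
carry_out(targets=[255,0,0,35,0,255,0,0,38,0,255,-11,-35,0,0,255,-11,-35,0,0,255,-11,-34,0,0,255,0,0,0,0,255,0,0,0,0])

```text
t: 4.6
eef_pos: [0.4866, 0.0736, 0.1202]
tool_rot: [-0.0, 0.073, 0.997, 0.0]
contact_force: [0.7, -0.1, 0.6]
gripper_width: 0.004
grasp_force: 0.0
```

```bash
python3 m.py w3
```

```text
[0.4871 0.0746 0.1203] [-0.     0.073  0.997  0.   ] [-0.45  0.38  0.77] 4.65 -0.003096139480882522
green [423.2 231.5] [ 405  202   39   61 1609] [0.5034 0.1796 0.052 ]
blue [278.7 232.9] [262 217  34  33 867] [0.4879 0.0735 0.052 ]
orange [279.3 154.5] [     0      0    560    420 108459] [0.4343 0.0818 0.052 ]
```

View pics/w3.png

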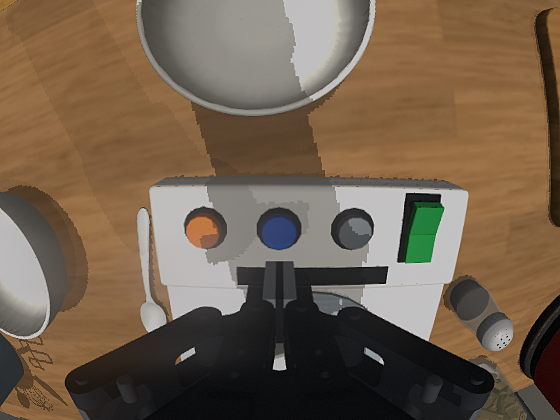

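The rocker at (423,228) now shows its near end raised and its far half level, so the scale is on. Blue sits under the tool, so I press it.

Call:
carry_out(targets=[255,0.5,-0.5,-30,0,255,0,0,-30,0,255,0,0,-3,0,255,0,0,-3,0,255,0,0,-2,0,255,0,0,-2,0,255,0,0,-2,0,255,0,0,-2,0,255,0,0,-2,0,255,0,0,0,0,255,0,0,0,0])

```text
t: 5.75
eef_pos: [0.4886, 0.074, 0.0468]
tool_rot: [0.001, 0.073, 0.997, 0.001]
contact_force: [-8.6, 1.5, 31.8]
gripper_width: 0.001
grasp_force: 15.6
```

Call:
carry_out(targets=[255,0,0,35,0,255,0,0,41,0,255,-4,-27,0,0,255,-4,-27,0,0,255,0,0,0,0,255,0,0,0,0])

```text
t: 6.35
eef_pos: [0.4798, 0.0187, 0.1204]
tool_rot: [0.0, 0.074, 0.997, 0.0]
contact_force: [-0.3, 0.3, -0.5]
gripper_width: -0.001
grasp_force: 0.0
```

```bash
python3 m.py w4
```

```text
[0.4799 0.0196 0.1203] [0.    0.073 0.997 0.   ] [-0.21  1.82  0.4 ] 6.4 -0.0022003527540021502
green [482. 229.] [ 465  201   37   57 1208] [0.5038 0.1794 0.052 ]
blue [354.7 227.5] [339 212  32  32 812] [0.4853 0.072  0.052 ]
orange [260.1 143.3] [     0      0    560    420 104749] [0.4184 0.0158 0.052 ]
```

View pics/w4.png

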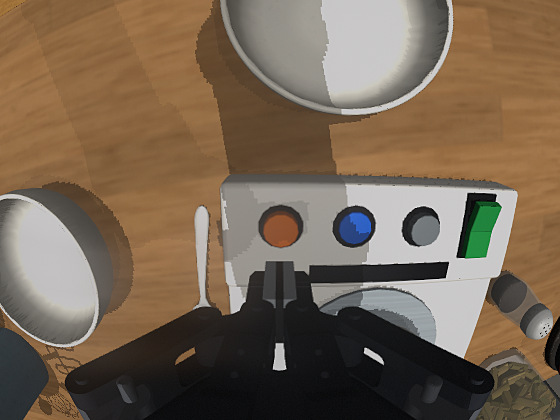

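Blue at (354,227) now appears lower, and its ray shift fits about 6 mm of travel. Orange at (281,228) is under the tool, so I press it and hold.

Call:
carry_out(targets=[255,0,0.5,-30,0,255,0,0,-30,0,255,0,0,-4,0,255,0,0,-4,0,255,0,0,-4,0,255,0,0,-3,0,255,0,0,0,0,255,0,0,0,0,255,0,0,0,0])

```text
t: 7.3
eef_pos: [0.48, 0.0203, 0.0469]
tool_rot: [0.0, 0.073, 0.997, 0.001]
contact_force: [-5.9, 1.0, 13.5]
gripper_width: -0.0
grasp_force: 7.4
```

Call:
carry_out(targets=[255,0,0,-1,0,255,0,0,0,0,255,0,0,0,0,255,0,0,0,0,255,0,0,0,0,255,0,0,0,0,255,0,0,0,0,255,0,0,0,0,255,0,0,0,0,255,0,0,0,0,255,0,0,0,0,255,0,0,0,0,255,0,0,0,0,255,0,0,0,0,255,0,0,0,0,255,0,0,0,0])

```text
t: 8.9
eef_pos: [0.4801, 0.0203, 0.0467]
tool_rot: [0.0, 0.073, 0.997, 0.001]
contact_force: [-9.4, 1.4, 26.2]
gripper_width: 0.002
grasp_force: 13.3
```

Call:
carry_out(targets=[255,0,0,20,0,255,0,0,40,0,255,0,0,40,0,255,0,0,40,0,255,0,0,0,0,255,0,0,0,0])

```text
t: 9.5
eef_pos: [0.4808, 0.0201, 0.1857]
tool_rot: [0.002, 0.073, 0.997, 0.001]
contact_force: [0.0, 0.7, -1.1]
gripper_width: 0.004
grasp_force: 0.0
```

```bash
python3 m.py w5
```

```text
[0.4798 0.02   0.1845] [0.001 0.073 0.997 0.   ] [-0.78 -0.54 -0.59] 9.55 -0.0033334683076901264
green [444.6 205.4] [431 182  29  48 934] [0.5042 0.1794 0.052 ]
blue [337.5 201.8] [325 189  26  26 537] [0.4859 0.0725 0.052 ]
orange [267.  140.8] [     0      0    560    404 106138] [0.424  0.0187 0.052 ]
```

View pics/w5.png

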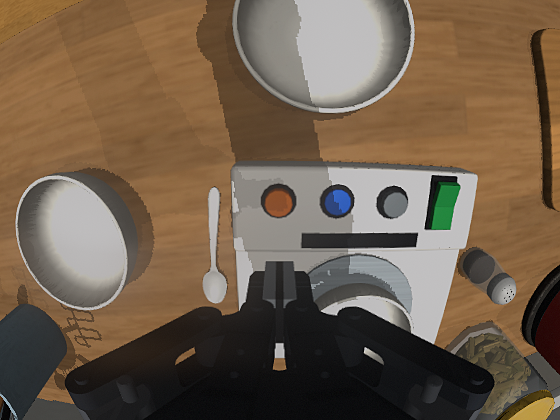

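The rocker (444,205) is still on, blue (337,202) is still down, orange (278,201) is up again, and the bowl, spoon and shaker haven't moved.

```bash
python3 -c "
from station import bot
print(bot.hand_in())"
```

```text
the job is handed in; nothing more can be done
None
```

I switched the scale on, pushed the blue key fully down, held the orange key down for over 1.5 s before releasing it, and handed the job in at about 9.6 s; no verdict came back.

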